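Rub down a glued strip with the hand block

ROBOT

A 6-joint arm with a two-finger parallel gripper is mounted at the origin on the work surface. World frame = base frame: x ahead of the robot, y to its left, z up, the work surface at z = 0. Lengths are in m, angles in degrees, forces in N, time in s.
With the tool pointing down it reaches from about 0.35 to 0.85 m from the base axis. Payload 8.1 kg.
Tool frame: the origin (TCP) lies on the centre line of the jaws, within the pads' length; the fingertips stand 22 mm ahead of it and the grasp point (between the pads) lies 3 mm ahead of it (env.tips_ahead is the distance from the TCP to the fingertips, in m); z points along the fingers, x is the direction in which the jaws open and shut, and the axes are right-handed (so a half turn about z gives the same grasp; the last joint's range is limited). The gripper opens to 93 mm and grips with 3 to 60 N. Pads are 15 mm wide; open, the fingers measure 128 mm over their backs; the gripper's body (75 mm by 188 mm) begins 65 mm behind the grasp point.
Start: joints at [72.112, 7.471, 85.268, -0, 87.261, -4.893], TCP at [0.135, 0.585, 0.241] pointing down, gripper open.
Joint ranges: [-169.43, 169.43], [-51.17, 129.36], [1.28, 143.12], [-76.62, 256.62], [0, 156.53], [-152.29, 152.29]. Speed limits (degrees/s): [136.94, 136.94, 159.86, 180, 180, 180].

INTERFACE

Orientations are given as a 3x3 rotation matrix whose columns are the frame's x, y, z axes.
In Python, from cell import get_state, optics, env, models gives the robot as it stands. The module is installed in compiled form; this text tells all that it offers.
- The arm moves only by the tool jog_arm, never from a script. Its argument "plan" is text: rows parted by semicolons, each of 7 numbers parted by spaces: the shift along the tool's x, y, z as a fraction of full scale, then the turn, a rotation vector about the tool's x, y, z as a fraction of full scale, then the gripper command: -1 is shut, 1 is fully open, values between are in proportion. A call has 1 to 20 rows; each row shifts and turns the pose as measured when the row begins, along the tool's axes as they then stand; what a row does not reach is not made up. Full scale, the value 1, is 500 mm for a shift and 90 degrees for a turn. A row lasts 1/8 s, in which the tool goes at most 62.5 mm and 10.7 degrees, less where a joint would pass 70% of its speed; a pose out of reach is approached as far as the arm can. A call with a number of a shift or a turn outside -1 to 1 is refused whole. A call with a gripper value outside its range is refused whole. The fingers move at their own pace and stop on an object; "grip_force" is the grip in N (left out, the last holds). Time passes only in rows, so rows that do not move let the fingers close. It gives the time, the measured TCP pose, the force and the opening at its end, in the units of the state.
- get_state(): the state, without advancing time (a new reading comes with each control period).
- optics.camera(name): name is "side" or "top" or "wrist"; returns the picture (384x512x3 uint8, red, green, blue); there is no depth.
- optics.camera_model(name): a dict with "intrinsics" (3x3 intrinsics, pixels), "k1" (the pictures are not rectified: a ray, as slopes to the right and down, at radius r is drawn at 1 + k1 r^2 times it, then the intrinsics apply), "rvec" (rotation vector, rad) and "tvec" (3), from world to camera coordinates, as OpenCV has them. Camera axes: x right, y down, z forward; pixel columns grow to the right and rows downward; lengths in m; the calibration is good to about 2 mm. A picture is of the moment at which its call begins: read the wrist's pose just before it. camera_model takes no time and is no camera call; for the wrist camera it gives the pose at the moment of the call.
- env.finish_job(): hands the job in, once; it reports no verdict.
Trained networks look in the newest picture that a camera, given by its name, has taken for a name from the list of things; names that differ only in an ending like _2 or _b are one class to them, and where a whole thing is asked for, a point or a joint stands for the part that bears it (a point fixed in the world has none). Each returns a list of dicts, best first, with "score" (0 to 1); they miss things now and then, are a little off and sometimes report something else, mostly with a low value. They report only what shows in the picture. A call takes as long as a camera call.
- models.boxes_of(thing, camera): "bbox" ([centre column, centre row, width, height] in pixels, round what is visible of it).
- models.cut_out(thing, camera): "pixels" (384x512 bool, what is visible of it) and "bbox" ([centre column, centre row, width, height] in pixels, round what is visible of it).
- models.tip_of(thing, camera): "location" ([column, row] in pixels: a listed point, or the origin of a listed thing).
The state is a dict: "t": time; "joints": joint angles; "joint_vel": joint speeds; "tau": joint torques, N m; "eef_pos": TCP position; "eef_rot": TCP orientation; "force": force on the tool from outside, world axes, zero at the start; "moment": the same for the moment, N m; "width": opening from 0.0 (shut) to 1.0 (fully open).
Only numpy, scipy, OpenCV 4.12 (cv2) and the standard library are available. Lean on these libraries where they do the work, as an engineer would, in place of code of your own. Each camera call takes 0.05 s, during which the arm holds its last target.

TASK

Take the wooden hand block by its upright rib, set it crosswise on the square end of the strip that is glued to the springy board, and rub the strip down in one slide to its pointed end without lifting, leaning on the block all the way so that the board sinks about 10 mm but never hits bottom. At the pointed end ease off so that the board comes up again, and leave the block standing there, crosswise on the strip, as a weight. Leave the scrubbing brush alone.

Things in the scene. Friction and masses are not known exactly. Their poses are not given: they have to be found in the camera images.
- block_grip (a point): Hand block standing loose on the grey mat: light-wood base with cork sole, 45 (x) by 90 (y) by 18 mm high, and on it an upright rib to grip, 24 mm thick (x), 70 long (y), from 18 to 72 mm above the sole. About 0.15 kg. Point: in the rib, 48 mm above the sole's centre; z up, x across the rib (fingers close along x), y along it. Same either way round. The brush beside it has no rib.
- strip_mid (a point): Dark wood strip glued on the springy board: 240 long, 60 wide, 3 mm thick. Point: middle of its length and width, on its top face, 53 mm above the table unpressed; sinks with the board. x runs along it from the square end (-120 mm) to the pointed end (full width to +90, tip at +120), y across, z up. Block at the square end: its centre at x about -90 mm; at the pointed end: about +80. Crosswise: block x along strip x.
- bed (a joint): Sink of the springy board under the strip, in m: 0 when up, grows downwards, hard stop at 0.020. It is a plywood plate 320 by 200 mm, its top 3 mm below the strip's, that stays level and sinks straight down on springs, 1 mm per newton of push (about 1.5 mm under the block's weight alone).
- brush_mid (a point): Bystander: scrubbing brush lying bristles down on the same mat, 46 (x) by 136 (y) by 38 mm high, with rounded ends and no rib. The point is its centre; z up, y along it.

How it is judged:
By the outcome, as a careful person would: the job done as asked, in the order asked, and still so for the second after the job is handed in, with the robot touching nothing.
It also fails if it takes over 48 s, if anything falls off the work surface, if the arm or the gripper's body presses on something with over 40 N, if the wrist force passes 120 N, or if a joint passes its speed limit or range.

## Working session

There is one attempt and no reset: what is moved stays moved. The work goes in short steps, Python scripts to look and compute and a tool call to move; the robot and the scene stay as the last step left them, time stands still between calls to the robot, and variables do not carry over. Pictures are saved under pics/ and viewed, and the job is handed in when it is done.

Besides the shell and the picture viewer there is one more tool, called as name(argument=value, ...) on one line, values as JSON. jog_arm: Moves the arm, as the interface text tells. Its arguments: {"type":"object","properties":{"plan":{"type":"string"},"grip_force":{"type":"number"}},"required":["plan"]}

```bash
mkdir -p pics; cat > h.py <<'E'
import numpy as np, cv2
from cell import get_state, optics, env, models
def ray(cam,px,m=None):
    m=m or optics.camera_model(cam)
    K=np.array(m["intrinsics"]);k1=m["k1"]
    p=cv2.undistortPoints(np.array([[px]],float),K,np.array([k1,0,0,0.]))[0,0]
    R=cv2.Rodrigues(np.array(m["rvec"],float))[0];t=np.array(m["tvec"],float).ravel()
    return -R.T@t, R.T@np.array([p[0],p[1],1.])
def atz(cam,px,z,m=None):
    c,d=ray(cam,px,m); return c+d*(z-c[2])/d[2]
def proj(cam,P,m=None):
    m=m or optics.camera_model(cam)
    return cv2.projectPoints(np.array(P,float).reshape(-1,1,3),np.array(m["rvec"],float),np.array(m["tvec"],float),np.array(m["intrinsics"]),np.array([m["k1"],0,0,0.]))[0][:,0]
def save(img,n): cv2.imwrite(n,img[:,:,::-1])
E
python3 - <<'E'
from h import *
print(get_state())
for c in ["top","side"]:
    save(optics.camera(c),f"pics/{c}0.png")
    for th,z in [("block_grip",.05),("strip_mid",.053),("brush_mid",.02)]:
        r=models.tip_of(th,c)
        print(c,th,[(x["score"],x["location"],atz(c,x["location"],z).round(3)) for x in r[:3]])
E
```

```text
{'t': 0.0, 'joints': array([ 7.21118144e+01,  7.51446093e+00,  8.53294581e+01,  1.04646198e-03,
        8.72618690e+01, -4.89306244e+00]), 'joint_vel': array([ 0.01976599, -0.0168672 ,  0.0194668 ,  0.17613237, -0.03103738,
        0.04479832]), 'tau': array([-5.71476576e-04, -5.59867609e+01, -4.91733634e+01,  7.64935557e-02,
        3.62168450e-02, -1.57422060e-04]), 'eef_pos': array([0.1347283 , 0.58413038, 0.23959245]), 'eef_rot': array([[ 2.24868447e-01,  9.74388957e-01, -5.84486387e-04],
       [ 9.74387399e-01, -2.24869138e-01, -1.75148771e-03],
       [-1.83806323e-03, -1.75661849e-04, -9.99998295e-01]]), 'force': array([-0.29415193,  0.05089102,  0.71002683]), 'moment': array([-0.05779054, -0.02453305, -0.0458689 ]), 'width': 1.0027076472206446}
top block_grip [(0.77, [148.5, 169.9], array([0.617, 0.213, 0.05 ]))]
top strip_mid [(0.8, [357.8, 191.2], array([ 0.575, -0.175,  0.053]))]
top brush_mid [(0.59, [178.3, 249.0], array([0.472, 0.16 , 0.02 ]))]
side block_grip [(0.96, [175.3, 274.2], array([0.614, 0.217, 0.05 ]))]
side strip_mid [(0.83, [288.1, 145.2], array([ 0.564, -0.164,  0.053]))]
side brush_mid [(0.77, [265.7, 291.5], array([0.472, 0.167, 0.02 ]))]
```

View pics/top0.png

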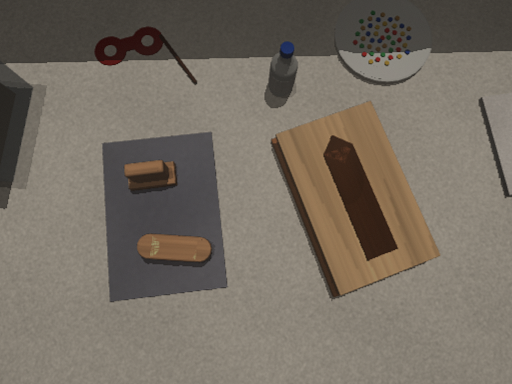

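View pics/side0.png

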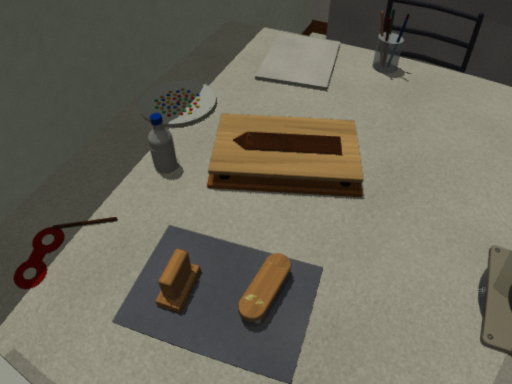

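```bash
cat > fit.py <<'E'
from h import *
from scipy.optimize import minimize
def boxpts(hx,hy,z0,z1): return [(sx*hx,sy*hy,z) for sx in(-1,1) for sy in(-1,1) for z in(z0,z1)]
PARTS={"block_grip":[boxpts(.0225,.045,0,.018),boxpts(.012,.035,.018,.072)],
"strip_mid":[[(-.12,-.03,.053),(-.12,.03,.053),(.09,.03,.053),(.12,0,.053),(.09,-.03,.053)]],}
def mask(th,cam,p,m,S=4,z0=0.):
    c,s=np.cos(p[2]),np.sin(p[2]);img=np.zeros((384*S,512*S),np.uint8)
    for q in PARTS[th]:
        q=np.array(q);w=np.c_[p[0]+c*q[:,0]-s*q[:,1],p[1]+s*q[:,0]+c*q[:,1],q[:,2]+z0]
        u=proj(cam,w,m);h=cv2.convexHull(((u+.5)*S).astype(np.float32)).astype(np.int32)
        cv2.fillConvexPoly(img,h,255)
    return cv2.resize(img,(512,384),interpolation=cv2.INTER_AREA)/255.
def fit(th,obs,p0,z0=0.):
    def cost(p):
        r=0
        for cam,m,M in obs:
            a=mask(th,cam,p,m,z0=z0); r+=np.abs(a-M).sum()/M.sum()
        return r
    best=None
    p0=np.array(p0,float)
    sim=np.array([p0,p0+[.01,0,0],p0+[0,.01,0],p0+[0,0,.15]])
    r=minimize(cost,p0,method="Nelder-Mead",options=dict(initial_simplex=sim,xatol=1e-5,fatol=1e-5,maxiter=300))
    return r.x,r.fun
def draw(th,cam,p,m,img,col,z0=0.):
    M=(mask(th,cam,p,m,z0=z0)>.5).astype(np.uint8)
    big=cv2.resize(M,None,fx=2,fy=2,interpolation=0)
    cs,_=cv2.findContours(big,cv2.RETR_EXTERNAL,cv2.CHAIN_APPROX_NONE)
    cv2.drawContours(img,cs,-1,col,1)
E
cat > r1.py <<'E'
from fit import *
obs={t:[] for t in PARTS};im={}
for c in ["top","side"]:
    im[c]=optics.camera(c);m=optics.camera_model(c)
    for t in PARTS:
        r=models.cut_out(t,c)
        print(c,t,[(x["score"],x["bbox"]) for x in r])
        obs[t].append((c,m,r[0]["pixels"].astype(float)))
import pickle;pickle.dump((obs,im),open("o.pkl","wb"))
E
cat > r2.py <<'E'
from fit import *
import pickle;obs,im=pickle.load(open("o.pkl","rb"))
P={}
for t,g in [("block_grip",(.615,.215,np.radians(95))),("strip_mid",(.57,-.17,np.radians(22)))]:
    P[t]=[]
    for k in (obs[t],obs[t][:1],obs[t][1:]):
        b=min((fit(t,k,(g[0],g[1],g[2]+d)) for d in (-.3,0,.3)),key=lambda x:x[1])
        print(t,b[0][:2].round(4),np.degrees(b[0][2]).round(2),b[1]); P[t].append(b[0])
big=[]
for i,c in enumerate(["top","side"]):
    b=cv2.resize(im[c],None,fx=2,fy=2)
    for t in PARTS: draw(t,c,P[t][0],obs[t][i][1],b,(0,255,0))
    save(b[150:600,200:1000] if i==0 else b[200:650,200:1000],f"pics/fit_{c}.png")
E
python3 r1.py; python3 r2.py
```

```text
top block_grip [(0.86, [151.2, 176.7, 56.5, 29.7])]
top strip_mid [(0.89, [356.6, 199.8, 162.5, 195.1]), (0.72, [174.6, 247.3, 76.3, 26.2])]
side block_grip [(0.72, [179.7, 283.5, 43.3, 62.8]), (0.52, [287.1, 150.9, 151.5, 69.6])]
side strip_mid [(0.82, [283.8, 149.8, 155.3, 70.2])]
block_grip [0.6164 0.2161] 187.34 0.1561750254342424
block_grip [0.6165 0.2174] 6.55 0.04548781576363474
block_grip [0.6165 0.2136] 188.13 0.07880137494718331
strip_mid [ 0.5154 -0.1164] 20.37 1.5358960367062993
strip_mid [ 0.5141 -0.1249] 16.28 0.7750706897053168
strip_mid [ 0.5262 -0.1038] 19.11 0.7554637389798352
```

```bash
cat > r3.py <<'E'
from fit import *
import pickle;obs,im=pickle.load(open("o.pkl","rb"))
t="strip_mid"
for i,c in enumerate(["top","side"]):
    s=im[c].astype(float).sum(2); M0=obs[t][i][2]>0
    g=cv2.GaussianBlur(im[c],(3,3),0).astype(int)
    x,y={"top":(360,200),"side":(290,144)}[c]
    print(c,g[y,x],g[y-40 if i==0 else y+20,x-5])
    d=((g[...,0]<95)&M0).astype(np.uint8)
    n,l,st,ce=cv2.connectedComponentsWithStats(d)
    M=(l==l[y,x]); M=cv2.morphologyEx(M.astype(np.uint8),cv2.MORPH_CLOSE,np.ones((3,3)))
    print(M.sum(),st[l[y,x]])
    obs[t][i]=(c,obs[t][i][1],M.astype(float))
pickle.dump((obs,im),open("o.pkl","wb"))
E
python3 r3.py; sed -i 's/np.radians(22)/np.radians(22)/; s/radians(95)/radians(7)/' r2.py; python3 r2.py
```

```text
top [54 35 23] [54 36 25]
3914 [ 324  136   73  125 3914]
side [43 21 10] [153 120  70]
1850 [ 233  132  109   23 1850]
block_grip [0.6161 0.2163] 8.08 0.1561124745876355
block_grip [0.6166 0.2175] 6.44 0.04524680889047577
block_grip [0.6166 0.2138] 9.4 0.07916224148366395
strip_mid [ 0.572  -0.1722] 20.02 0.06085201086746068
strip_mid [ 0.5719 -0.1721] 20.05 0.02145240313805645
strip_mid [ 0.5718 -0.1716] 20.27 0.036697403285638586
```

View pics/fit_top.png

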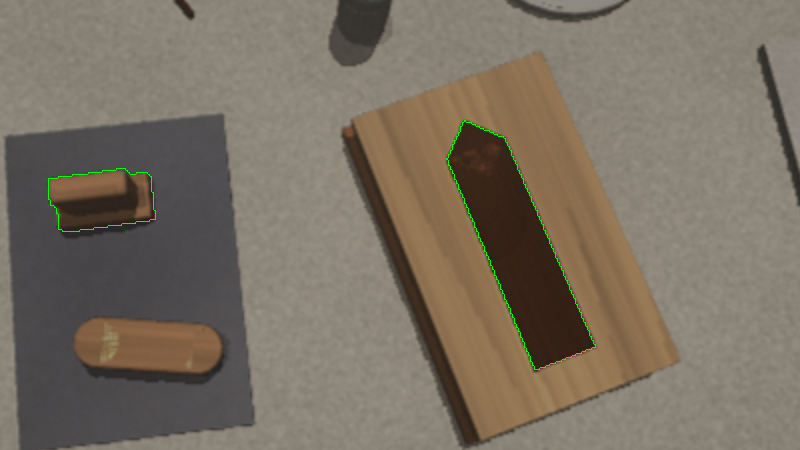

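View pics/fit_side.png

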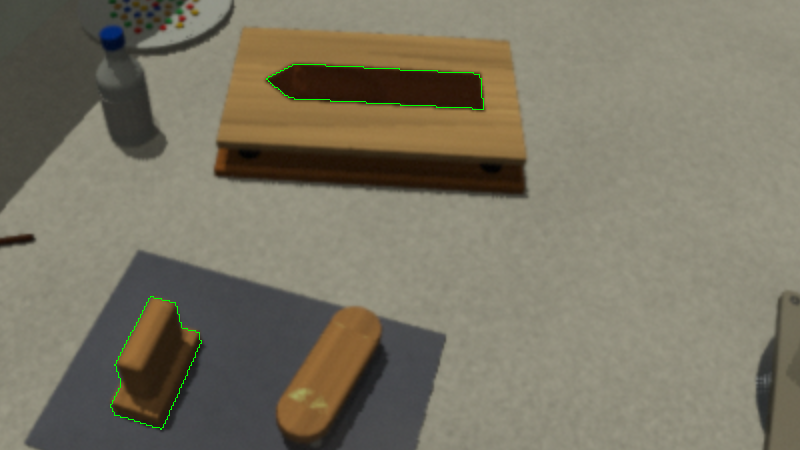

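```bash
cat > pl.py <<'E'
from h import *
from scipy.spatial.transform import Rotation as Ro
def Rgoal(yaw):
    y=np.radians(yaw);return np.array([[np.cos(y),np.sin(y),0],[np.sin(y),-np.cos(y),0],[0,0,-1.]])
def plan(pos,yaw,n,g):
    s=get_state();p=s["eef_pos"].copy();R=s["eef_rot"].copy();pos=np.array(pos,float)
    rv=(Ro.from_matrix(R.T@Rgoal(yaw))).as_rotvec()/n; d=(pos-p)/n;out=[]
    print("cur",p.round(4),"err",(pos-p).round(4),"turn",np.degrees(rv*n).round(2),"step mm",(np.linalg.norm(d)*1e3).round(1),"deg/row",np.degrees(np.linalg.norm(rv)).round(2))
    for i in range(n):
        a=R.T@d/.5; b=np.degrees(rv)/90
        out.append(" ".join(f"{v:.4g}" for v in list(a.round(4))+list(b.round(4))+[g])); R=R@Ro.from_rotvec(rv).as_matrix()
    print("; ".join(out))
def st():
    s=get_state();R=s["eef_rot"]
    print("t",round(s["t"],2),"pos",s["eef_pos"].round(4),"yaw",np.degrees(np.arctan2(R[1,0],R[0,0])).round(2),"tilt",(R[:2,2]*57.3).round(2),"F",s["force"].round(2),"M",s["moment"].round(2),"w",round(s["width"]*93,1),"j",s["joints"].round(0))
E
python3 - <<'E'
from pl import *
print("bottle base-ish",atz("top",(282,95),0),atz("side",(166,170),0),"cap side/top rays")
for c,px in (("top",(287,48)),("side",(156,117))):
    print([atz(c,px,z)[:2].round(3) for z in (.08,.11,.14,.17,.2)])
plan((.616,.216,.19),7.5,13,1)
E
```

```text
bottle base-ish [ 0.79057229 -0.04340483  0.        ] [ 0.80295868 -0.0287533   0.        ] cap side/top rays
[array([ 0.848, -0.047]), array([ 0.829, -0.043]), array([ 0.811, -0.04 ]), array([ 0.792, -0.036]), array([ 0.773, -0.033])]
[array([ 0.864, -0.102]), array([ 0.836, -0.07 ]), array([ 0.808, -0.038]), array([ 0.779, -0.006]), array([0.751, 0.026])]
cur [0.1349 0.5847 0.2406] err [ 0.4811 -0.3687 -0.0506] turn [ 0.   -0.   69.51] step mm 46.8 deg/row 5.35
-0.0386 0.0849 0.0078 0 -0 0.0594 1; -0.0305 0.0881 0.0078 0 -0 0.0594 1; -0.0222 0.0906 0.0078 0 -0 0.0594 1; -0.0137 0.0922 0.0078 0 -0 0.0594 1; -0.005 0.0931 0.0078 0 -0 0.0594 1; 0.0037 0.0932 0.0078 0 -0 0.0594 1; 0.0124 0.0924 0.0078 0 -0 0.0594 1; 0.0209 0.0909 0.0078 0 -0 0.0594 1; 0.0293 0.0885 0.0078 0 -0 0.0594 1; 0.0374 0.0854 0.0078 0 -0 0.0594 1; 0.0452 0.0816 0.0078 0 -0 0.0594 1; 0.0526 0.077 0.0078 0 -0 0.0594 1; 0.0596 0.0718 0.0078 0 -0 0.0594 1
```

jog_arm(plan="-0.0386 0.0849 0.0078 0 0 0.0594 1; -0.0305 0.0881 0.0078 0 0 0.0594 1; -0.0222 0.0906 0.0078 0 0 0.0594 1; -0.0137 0.0922 0.0078 0 0 0.0594 1; -0.005 0.0931 0.0078 0 0 0.0594 1; 0.0037 0.0932 0.0078 0 0 0.0594 1; 0.0124 0.0924 0.0078 0 0 0.0594 1; 0.0209 0.0909 0.0078 0 0 0.0594 1; 0.0293 0.0885 0.0078 0 0 0.0594 1; 0.0374 0.0854 0.0078 0 0 0.0594 1; 0.0452 0.0816 0.0078 0 0 0.0594 1; 0.0526 0.077 0.0078 0 0 0.0594 1; 0.0596 0.0718 0.0078 0 0 0.0594 1", grip_force=45)

```text
t: 2.33
eef_pos: [0.6232, 0.1997, 0.1904]
eef_rot: [[0.995, 0.098, 0.004], [0.098, -0.995, 0.005], [0.004, -0.005, -1.0]]
force: [-0.4, 0.4, 1.1]
width: 0.997
```

```bash
python3 - <<'E'
from pl import *
st();plan((.616,.216,.12),7.5,3,1)
save(optics.camera("wrist"),"pics/w1.png")
for t in ("block_grip",):
    print(models.tip_of(t,"wrist")); r=models.tip_of(t,"wrist")
    if r: print(atz("wrist",r[0]["location"],.05))
E
```

```text
t 2.33 pos [0.6232 0.1997 0.1904] yaw 5.6 tilt [0.22 0.28] F [-0.36  0.42  1.1 ] M [-0.08  0.03 -0.02] w 92.7 j [13. 17. 80.  0. 83.  8.]
cur [0.6232 0.1997 0.1904] err [-0.0072  0.0163 -0.0704] turn [-0.26 -0.25 -1.9 ] step mm 24.2 deg/row 0.64
-0.0039 -0.0111 0.0469 -0.001 -0.0009 -0.007 1; -0.0037 -0.0112 0.0469 -0.001 -0.0009 -0.007 1; -0.0035 -0.0113 0.0469 -0.001 -0.0009 -0.007 1
[{'location': [248.1, 174.2], 'score': 0.77}]
[0.61632537 0.21266174 0.05      ]
```

View pics/w1.png

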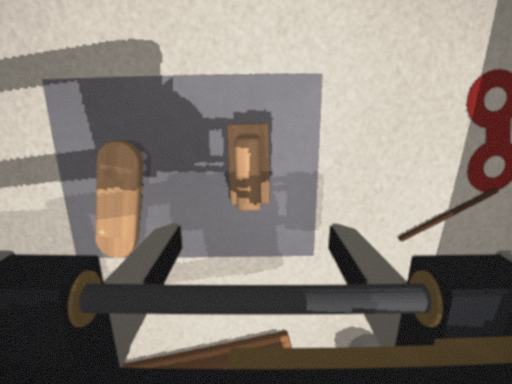

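```bash
python3 - <<'E'
from fit import *
import pickle
m=optics.camera_model("wrist")
im=optics.camera("wrist");r=models.cut_out("block_grip","wrist");print([(x["score"],x["bbox"]) for x in r])
o=[("wrist",m,r[0]["pixels"].astype(float))]
obs,_=pickle.load(open("o.pkl","rb"))
for z0 in (0,.002):
  for k in (o,o+obs["block_grip"][:1],o+obs["block_grip"]):
    b=fit("block_grip",k,(.616,.216,.13),z0);print(z0,b[0][:2].round(4),np.degrees(b[0][2]).round(2),round(b[1],3))
E
```

```text
[(0.72, [248.0, 168.1, 42.2, 86.8])]
0 [0.6157 0.218 ] 7.03 0.025
0 [0.6159 0.2177] 7.17 0.08
0 [0.616  0.2173] 7.37 0.201
0.002 [0.6157 0.2185] 6.89 0.029
0.002 [0.6159 0.2178] 7.15 0.093
0.002 [0.6156 0.2172] 7.19 0.211
```

jog_arm(plan="-0.0039 -0.0111 0.0469 0 0 -0.007 1; -0.0037 -0.0112 0.0469 0 0 -0.007 1; -0.0035 -0.0113 0.0469 0 0 -0.007 1; 0 0 0 0 0 0 1")

```text
t: 3.08
eef_pos: [0.6118, 0.2227, 0.1206]
eef_rot: [[0.99, 0.143, 0.005], [0.143, -0.99, 0.007], [0.006, -0.006, -1.0]]
force: [-1.5, -0.4, -0.2]
width: 1.001
```

```bash
python3 - <<'E'
from pl import *
st();plan((.6162,.216,.0525),7.5,4,1)
E
```

```text
t 3.08 pos [0.6118 0.2227 0.1206] yaw 8.22 tilt [0.3  0.39] F [-1.47 -0.4  -0.23] M [-0.07  0.12  0.  ] w 93.1 j [15. 19. 84.  0. 76.  7.]
cur [0.6118 0.2227 0.1206] err [ 0.0044 -0.0067 -0.0681] turn [-0.34 -0.35  0.73] step mm 17.1 deg/row 0.22
0.0015 0.0039 0.034 -0.001 -0.001 0.002 1; 0.0016 0.0038 0.034 -0.001 -0.001 0.002 1; 0.0016 0.0037 0.034 -0.001 -0.001 0.002 1; 0.0017 0.0037 0.034 -0.001 -0.001 0.002 1
```

jog_arm(plan="0.004 0.008 0.02 -0.001 -0.001 0.006 1; 0.003 0.004 0.02 -0.001 -0.001 0.005 1; 0 0 0 0 0 0 1")

```text
t: 3.45
eef_pos: [0.6175, 0.2181, 0.1026]
eef_rot: [[0.992, 0.126, 0.006], [0.126, -0.992, 0.004], [0.007, -0.003, -1.0]]
force: [1.0, 0.5, 0.0]
width: 1.0
```

```bash
python3 - <<'E'
from pl import *
st();plan((.616,.2175,.0525),7.2,3,1)
E
```

```text
t 3.45 pos [0.6175 0.2181 0.1026] yaw 7.24 tilt [0.36 0.23] F [1.02 0.46 0.03] M [-0.05  0.03  0.03] w 93.0 j [15. 21. 84.  0. 74.  8.]
cur [0.6175 0.2181 0.1026] err [-0.0015 -0.0006 -0.0501] turn [-0.18 -0.39  0.04] step mm 16.7 deg/row 0.14
-0.0012 0.0004 0.0334 -0.0007 -0.0014 0.0001 1; -0.0012 0.0004 0.0334 -0.0007 -0.0014 0.0001 1; -0.0011 0.0003 0.0334 -0.0007 -0.0014 0.0001 1
```

jog_arm(plan="-0.0012 0.0004 0.033 -0.001 -0.002 0 1; -0.0012 0.0004 0.033 -0.001 -0.002 0 1; -0.001 0.0003 0.03 -0.001 -0.002 0 1; 0 0 0 0 0 0 1")

```text
t: 3.95
eef_pos: [0.6157, 0.2169, 0.0507]
eef_rot: [[0.992, 0.125, -0.004], [0.125, -0.992, -0.002], [-0.004, 0.002, -1.0]]
force: [-0.1, 0.0, -0.2]
width: 1.0
```

```bash
python3 - <<'E'
from pl import *
st();plan((.616,.2175,.0525),7.2,1,1)
E
```

```text
t 3.95 pos [0.6157 0.2169 0.0507] yaw 7.2 tilt [-0.22 -0.14] F [-0.1   0.   -0.19] M [-0.12  0.12 -0.04] w 93.0 j [15. 25. 85. -0. 70.  8.]
cur [0.6157 0.2169 0.0507] err [0.0003 0.0006 0.0018] turn [0.11 0.24 0.  ] step mm 1.9 deg/row 0.26
0.0006 -0.0011 -0.0035 0.0013 0.0026 0 1
```

jog_arm(plan="0 0 -0.003 0.001 0.002 0 1; 0 0 0 0 0 0 -1; 0 0 0 0 0 0 -1; 0 0 0 0 0 0 -1; 0 0 0 0 0 0 -1; 0 0 0 0 0 0 -1", grip_force=45)

```text
t: 4.7
eef_pos: [0.6172, 0.2174, 0.0545]
eef_rot: [[0.992, 0.125, 0.002], [0.125, -0.992, 0.0], [0.003, -0.0, -1.0]]
force: [0.4, -0.3, -0.2]
width: 0.512
```

```bash
python3 - <<'E'
from pl import *
st()
E
```

```text
t 4.7 pos [0.6172 0.2174 0.0545] yaw 7.21 tilt [0.14 0.03] F [ 0.43 -0.34 -0.23] M [-0.1   0.05 -0.02] w 47.7 j [15. 24. 86. -0. 70.  8.]
```

jog_arm(plan="0 0 0.002 0 0 0 -1; 0 0 0 0 0 0 -1; 0 0 0 0 0 0 -1; 0 0 0 0 0 0 -1; 0 0 0 0 0 0 -1")

```text
t: 5.32
eef_pos: [0.6171, 0.2173, 0.0534]
eef_rot: [[0.992, 0.125, 0.002], [0.125, -0.992, 0.0], [0.002, -0.0, -1.0]]
force: [-0.5, 0.1, 1.2]
width: 0.259
```

```bash
python3 - <<'E'
from pl import *
st()
E
```

```text
t 5.33 pos [0.6171 0.2173 0.0534] yaw 7.21 tilt [0.12 0.02] F [-0.54  0.05  1.22] M [-0.04  0.14  0.04] w 24.0 j [15. 24. 86. -0. 70.  8.]
```

Gripped (24 mm). Lift.

jog_arm(plan="0 0 -0.02 0 0 0 -1; 0 0 -0.05 0 0 0 -1; 0 0 -0.07 0 0 0 -1; 0 0 -0.06 0 0 0 -1; 0 0 -0.02 0 0 0 -1; 0 0 0 0 0 0 -1")

```text
t: 6.08
eef_pos: [0.6158, 0.217, 0.1666]
eef_rot: [[0.992, 0.125, -0.0], [0.125, -0.992, -0.0], [-0.0, 0.0, -1.0]]
force: [-0.6, -0.2, -1.8]
width: 0.257
```

```bash
python3 - <<'E'
from pl import *
st();plan((.4874,-.2028,.16),20,11,-1)
save(optics.camera("side"),"pics/s2.png")
E
```

```text
t 6.08 pos [0.6158 0.217  0.1666] yaw 7.21 tilt [-0.01 -0.02] F [-0.62 -0.21 -1.83] M [-0.09  0.02  0.01] w 23.9 j [15. 18. 81. -0. 81.  8.]
cur [0.6158 0.217  0.1666] err [-0.1284 -0.4198 -0.0066] turn [ 1.000e-02  2.000e-02 -1.279e+01] step mm 39.9 deg/row 1.16
-0.0327 0.0728 0.0012 0 0 -0.0129 -1; -0.0342 0.0721 0.0012 0 0 -0.0129 -1; -0.0357 0.0714 0.0012 0 0 -0.0129 -1; -0.0371 0.0707 0.0012 0 0 -0.0129 -1; -0.0385 0.0699 0.0012 0 0 -0.0129 -1; -0.0399 0.0691 0.0012 0 0 -0.0129 -1; -0.0413 0.0683 0.0012 0 0 -0.0129 -1; -0.0427 0.0674 0.0012 0 0 -0.0129 -1; -0.0441 0.0665 0.0012 0 0 -0.0129 -1; -0.0454 0.0656 0.0012 0 0 -0.0129 -1; -0.0467 0.0647 0.0012 0 0 -0.0129 -1
```

View pics/s2.png

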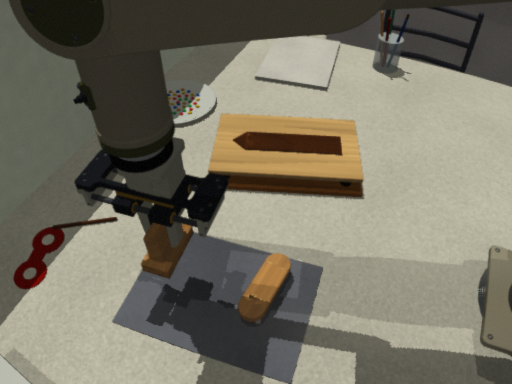

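The block hangs in the gripper (about 165,240), the brush has not moved, and the path is clear.

jog_arm(plan="-0.018 0.04 0 0 0 -0.008 -1; -0.0327 0.0728 0 0 0 -0.0129 -1; -0.0342 0.0721 0 0 0 -0.0129 -1; -0.0357 0.0714 0 0 0 -0.0129 -1; -0.0371 0.0707 0 0 0 -0.0129 -1; -0.0385 0.0699 0 0 0 -0.0129 -1; -0.0399 0.0691 0 0 0 -0.0129 -1; -0.0413 0.0683 0 0 0 -0.0129 -1; -0.0427 0.0674 0 0 0 -0.0129 -1; -0.0441 0.0665 0 0 0 -0.0129 -1; -0.035 0.05 0 0 0 -0.0129 -1; -0.015 0.02 0 0 0 0 -1; 0 0 0 0 0 0 -1")

```text
t: 7.75
eef_pos: [0.4813, -0.1999, 0.144]
eef_rot: [[0.939, 0.341, -0.033], [0.342, -0.94, 0.005], [-0.029, -0.016, -0.999]]
force: [1.1, -0.0, -1.6]
width: 0.255
```

```bash
python3 - <<'E'
from pl import *
st();plan((.4874,-.2028,.13),20,3,-1)
save(optics.camera("top"),"pics/t3.png");save(optics.camera("side"),"pics/s3.png")
E
```

```text
t 7.75 pos [ 0.4813 -0.1999  0.144 ] yaw 20.0 tilt [-1.89  0.27] F [ 1.11 -0.   -1.57] M [-0.05  0.03  0.01] w 23.7 j [-28.   1. 102.  -1.  78. -48.]
cur [ 0.4813 -0.1999  0.144 ] err [ 0.0061 -0.0029 -0.014 ] turn [-0.9   1.69 -0.02] step mm 5.2 deg/row 0.64
0.0034 0.0033 0.0092 -0.0033 0.0062 -0.0001 -1; 0.0033 0.0033 0.0092 -0.0033 0.0062 -0.0001 -1; 0.0032 0.0032 0.0093 -0.0033 0.0062 -0.0001 -1
```

View pics/s3.png

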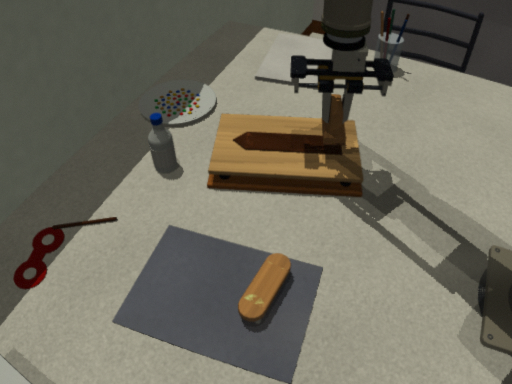

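jog_arm(plan="0.004 0.0035 0.012 -0.004 0.007 0 -1; 0.003 0.0033 0.015 -0.003 0.006 0 -1; 0.003 0.0033 0.015 -0.002 0.004 0 -1; 0 0 0 0 0 0 -1; 0 0 0 0 0 0 -1")

```text
t: 8.48
eef_pos: [0.4889, -0.1993, 0.121]
eef_rot: [[0.938, 0.346, -0.001], [0.346, -0.938, 0.001], [-0.001, -0.002, -1.0]]
force: [0.3, -0.0, -1.7]
width: 0.257
```

```bash
python3 - <<'E'
from pl import *
st();plan((.4874,-.2028,.110),20,1,-1)
E
```

```text
t 8.47 pos [ 0.4889 -0.1993  0.121 ] yaw 20.27 tilt [-0.06  0.07] F [ 0.35 -0.03 -1.71] M [-0.09  0.01  0.03] w 23.9 j [-28.   2. 104.   0.  74. -48.]
cur [ 0.4889 -0.1993  0.121 ] err [-0.0015 -0.0035 -0.011 ] turn [-0.09  0.03  0.27] step mm 11.6 deg/row 0.29
-0.0053 0.0056 0.0219 -0.001 0.0004 0.003 -1
```

jog_arm(plan="-0.002 0.003 0.011 -0.001 0 0.001 -1; -0.002 0.002 0.011 0 0 0.001 -1; 0 0 0 0 0 0 -1; 0 0 0 0 0 0 -1")

```text
t: 8.98
eef_pos: [0.488, -0.2028, 0.1095]
eef_rot: [[0.939, 0.343, -0.0], [0.343, -0.939, -0.001], [-0.0, 0.0, -1.0]]
force: [-0.1, 0.3, -1.4]
width: 0.253
```

```bash
python3 - <<'E'
from pl import *
st();plan((.4874,-.2028,.1),20,1,-1)
save(optics.camera("wrist"),"pics/w4.png");save(optics.camera("side"),"pics/s4.png");st()
E
```

```text
t 8.97 pos [ 0.488  -0.2028  0.1095] yaw 20.06 tilt [-0.01 -0.03] F [-0.12  0.26 -1.42] M [-0.11  0.04  0.02] w 23.5 j [-28.   2. 105.  -0.  73. -48.]
cur [ 0.488  -0.2028  0.1095] err [-0.0006  0.     -0.0095] turn [0.03 0.02 0.06] step mm 9.5 deg/row 0.07
-0.001 -0.0004 0.019 0.0003 0.0002 0.0007 -1
t 9.07 pos [ 0.488  -0.2028  0.1096] yaw 20.06 tilt [-0.01 -0.04] F [-0.45 -1.11 -1.31] M [-0.09  0.02 -0.04] w 23.8 j [-28.   2. 105.  -0.  73. -48.]
```

View pics/w4.png

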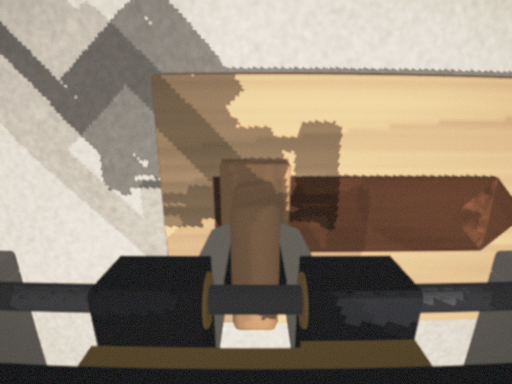

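View pics/s4.png

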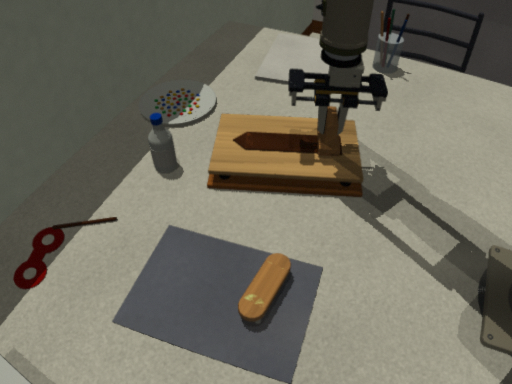

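jog_arm(plan="-0.001 0 0.006 0 0 0 -1; 0 0 0.006 0 0 0 -1; 0 0 0 0 0 0 -1; 0 0 0 0 0 0 -1")

```text
t: 9.57
eef_pos: [0.4876, -0.203, 0.1034]
eef_rot: [[0.939, 0.343, 0.0], [0.343, -0.939, -0.001], [-0.0, 0.001, -1.0]]
force: [-0.7, 0.1, -1.6]
width: 0.253
```

```bash
python3 - <<'E'
from pl import *
st()
E
```

```text
t 9.57 pos [ 0.4876 -0.203   0.1034] yaw 20.07 tilt [ 0.02 -0.05] F [-0.72  0.14 -1.61] M [-0.1   0.07 -0.02] w 23.5 j [-28.   3. 105.  -0.  72. -48.]
```

jog_arm(plan="0 0 0.004 0 0 0 -1; 0 0 0.004 0 0 0 -1; 0 0 0 0 0 0 -1; 0 0 0 0 0 0 -1")

```text
t: 10.07
eef_pos: [0.4878, -0.2031, 0.1]
eef_rot: [[0.939, 0.343, 0.001], [0.343, -0.939, -0.001], [0.0, 0.001, -1.0]]
force: [-2.3, 0.5, 1.0]
width: 0.254
```

```bash
python3 - <<'E'
from pl import *
st()
E
```

```text
t 10.07 pos [ 0.4878 -0.2031  0.1   ] yaw 20.07 tilt [ 0.03 -0.05] F [-2.31  0.47  1.04] M [0.16 0.39 0.01] w 23.6 j [-28.   3. 105.  -0.  72. -48.]
```

jog_arm(plan="0 0 0.007 0 0 0 -1; 0 0 0.007 0 0 0 -1; 0 0 0 0 0 0 -1; 0 0 0 0 0 0 -1")

```text
t: 10.58
eef_pos: [0.4881, -0.2032, 0.0944]
eef_rot: [[0.939, 0.343, 0.001], [0.343, -0.939, -0.001], [0.0, 0.001, -1.0]]
force: [-4.0, 1.8, 6.6]
width: 0.255
```

```bash
python3 - <<'E'
from pl import *
st();save(optics.camera("side"),"pics/s5.png");st();plan((.55,-.18,.0926),20,1,-1)
E
```

```text
t 10.57 pos [ 0.4881 -0.2032  0.0944] yaw 20.08 tilt [ 0.05 -0.07] F [-3.97  1.8   6.61] M [0.49 0.84 0.07] w 23.7 j [-28.   3. 105.  -0.  71. -48.]
t 10.62 pos [ 0.4882 -0.2032  0.0944] yaw 20.08 tilt [ 0.06 -0.07] F [-4.01  1.16  7.49] M [0.46 0.87 0.02] w 23.9 j [-28.   3. 105.  -0.  71. -48.]
cur [ 0.4882 -0.2032  0.0944] err [ 0.0618  0.0232 -0.0018] turn [ 0.09 -0.03  0.08] step mm 66.1 deg/row 0.13
0.1321 -0.0012 0.0038 0.001 -0.0004 0.0009 -1
```

jog_arm(plan="0.006 0 0.002 0.0005 0 0.0005 -1; 0.012 0 0.002 0.0005 0 0.0005 -1; 0.012 0 0.001 0 0 0 -1; 0.012 0 0.001 0 0 0 -1")

```text
t: 11.12
eef_pos: [0.5081, -0.1986, 0.0938]
eef_rot: [[0.94, 0.341, 0.001], [0.341, -0.94, -0.004], [-0.001, 0.004, -1.0]]
force: [-4.2, -1.6, 6.8]
width: 0.256
```

```bash
cat > sl.py <<'E'
from pl import *
st();p=get_state()["eef_pos"];d=p[:2]-[.572,-.172];c,s=np.cos(np.radians(20)),np.sin(np.radians(20))
print("along %.1f lat %.1f mm sink %.1f"%((d[0]*c+d[1]*s)*1e3,(-d[0]*s+d[1]*c)*1e3,(.1026-p[2])*1e3))
E
python3 sl.py
```

```text
t 11.12 pos [ 0.5081 -0.1986  0.0938] yaw 19.96 tilt [ 0.03 -0.25] F [-4.2  -1.56  6.76] M [-0.07  1.02  0.13] w 23.8 j [-27.   6. 103.  -0.  71. -46.]
along -69.2 lat -3.2 mm sink 8.8
```

jog_arm(plan="0.012 -0.003 0.0025 0.001 0 0 -1; 0.012 -0.003 0.0025 0.001 0 0 -1; 0.012 -0.003 0.002 0 0 0 -1; 0.012 -0.003 0.0015 0 0 0 -1")

```text
t: 11.62
eef_pos: [0.5298, -0.189, 0.0931]
eef_rot: [[0.94, 0.341, 0.001], [0.341, -0.94, -0.009], [-0.002, 0.009, -1.0]]
force: [-4.9, -3.8, 8.1]
width: 0.257
```

```bash
python3 sl.py
```

```text
t 11.62 pos [ 0.5298 -0.189   0.0931] yaw 19.93 tilt [ 0.06 -0.52] F [-4.85 -3.79  8.07] M [-0.33  1.12  0.14] w 23.9 j [-25.   8. 100.  -0.  71. -44.]
along -45.5 lat -1.5 mm sink 9.5
```

jog_arm(plan="0.012 -0.002 0.002 0.002 0 0 -1; 0.012 -0.002 0.002 0.002 0 0 -1; 0.012 -0.002 0.0015 0.002 0 0 -1; 0.012 -0.002 0.0015 0.002 0 0 -1")

```text
t: 12.12
eef_pos: [0.5522, -0.1809, 0.0931]
eef_rot: [[0.94, 0.34, -0.002], [0.34, -0.94, -0.004], [-0.003, 0.003, -1.0]]
force: [-5.3, -3.0, 8.9]
width: 0.253
```

```bash
python3 sl.py
```

```text
t 12.12 pos [ 0.5522 -0.1809  0.0931] yaw 19.9 tilt [-0.09 -0.24] F [-5.25 -3.01  8.88] M [-0.29  1.02  0.05] w 23.5 j [-23.  11.  97.  -0.  72. -43.]
along -21.7 lat -1.6 mm sink 9.5
```

jog_arm(plan="0.012 -0.0025 0.0017 0.002 0 0 -1; 0.012 -0.0025 0.0017 0.001 0 0 -1; 0.012 -0.0025 0.0017 0.001 0 0 -1; 0.012 -0.0025 0.0017 0.001 0 0 -1; 0.012 -0.0025 0.0017 0.001 0 0 -1")

```text
t: 12.75
eef_pos: [0.5804, -0.1696, 0.0935]
eef_rot: [[0.941, 0.339, -0.001], [0.339, -0.941, -0.004], [-0.002, 0.003, -1.0]]
force: [-4.9, -3.0, 7.5]
width: 0.255
```

```bash
python3 sl.py
```

```text
t 12.75 pos [ 0.5804 -0.1696  0.0935] yaw 19.83 tilt [-0.07 -0.2 ] F [-4.89 -2.96  7.52] M [-0.31  1.05  0.05] w 23.7 j [-21.  15.  93.  -0.  72. -41.]
along 8.7 lat -0.6 mm sink 9.1
```

jog_arm(plan="0.012 -0.002 0.0025 0.001 0 -0.0005 -1; 0.012 -0.002 0.0025 0.001 0 -0.0005 -1; 0.012 -0.002 0.002 0.001 0 -0.0005 -1; 0.012 -0.002 0.002 0.001 0 -0.0005 -1; 0.012 -0.002 0.002 0.001 0 -0.0005 -1")

```text
t: 13.38
eef_pos: [0.6087, -0.1594, 0.0927]
eef_rot: [[0.94, 0.342, -0.001], [0.342, -0.94, -0.004], [-0.002, 0.003, -1.0]]
force: [-6.1, -2.6, 9.5]
width: 0.256
```

```bash
python3 sl.py
```

```text
t 13.38 pos [ 0.6087 -0.1594  0.0927] yaw 19.99 tilt [-0.06 -0.23] F [-6.08 -2.56  9.49] M [-0.28  1.06  0.14] w 23.8 j [-19.  18.  89.  -0.  73. -39.]
along 38.8 lat -0.7 mm sink 9.9
```

jog_arm(plan="0.012 -0.0022 0.002 0.001 0 0 -1; 0.012 -0.0022 0.002 0.001 0 0 -1; 0.012 -0.0022 0.002 0.001 0 0 -1; 0.012 -0.002 0.002 0.001 0 0 -1; 0.012 -0.001 0.002 0.001 0 0 -1; 0.006 0 0.001 0 0 0 -1")

```text
t: 14.12
eef_pos: [0.6402, -0.1489, 0.0931]
eef_rot: [[0.94, 0.341, -0.0], [0.341, -0.94, -0.005], [-0.002, 0.005, -1.0]]
force: [-4.9, -1.7, 8.4]
width: 0.253
```

```bash
python3 sl.py
```

```text
t 14.12 pos [ 0.6402 -0.1489  0.0931] yaw 19.91 tilt [-0.03 -0.29] F [-4.92 -1.72  8.42] M [0.07 1.11 0.15] w 23.5 j [-17.  22.  84.  -0.  74. -37.]
along 72.0 lat -1.6 mm sink 9.5
```

jog_arm(plan="0.008 -0.002 0.0015 0.001 0 0 -1; 0.006 -0.002 0.001 0.001 0 0 -1; 0.002 -0.001 0.001 0 0 0 -1; 0 0 0.001 0 0 0 -1")

```text
t: 14.62
eef_pos: [0.6475, -0.1463, 0.094]
eef_rot: [[0.94, 0.34, -0.001], [0.34, -0.94, -0.006], [-0.003, 0.005, -1.0]]
force: [-4.4, 2.6, 7.4]
width: 0.253
```

```bash
python3 sl.py; python3 -c "
from h import *
save(optics.camera('wrist'),'pics/w6.png');save(optics.camera('side'),'pics/s6.png')"
```

```text
t 14.62 pos [ 0.6475 -0.1463  0.094 ] yaw 19.88 tilt [-0.03 -0.34] F [-4.35  2.58  7.4 ] M [0.59 1.02 0.13] w 23.5 j [-17.  23.  82.  -0.  74. -37.]
along 79.7 lat -1.7 mm sink 8.6
```

View pics/w6.png

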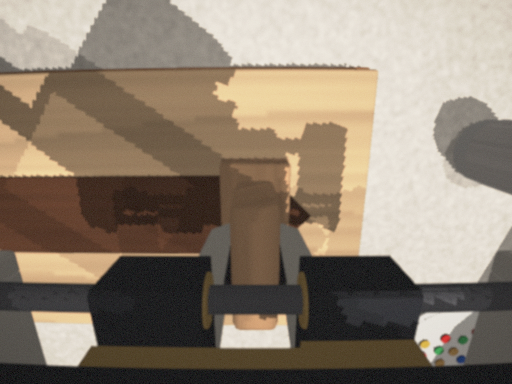

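View pics/s6.png

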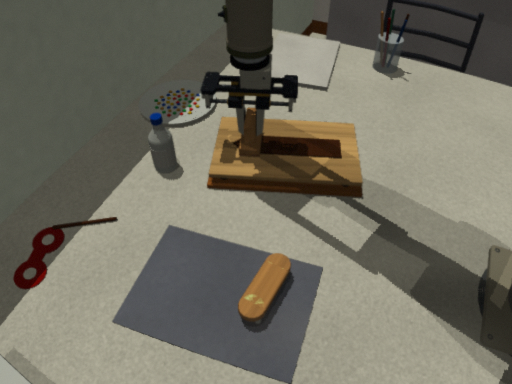

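jog_arm(plan="0 0 -0.003 0.001 0 0 -1; 0 0 -0.003 0.001 0 0 -1; 0 0 -0.003 0.001 0 0 -1; 0 0 -0.002 0.001 0 0 -1; 0 0 0 0 0 0 -1; 0 0 0 0 0 0 -1")

```text
t: 15.48
eef_pos: [0.6476, -0.1465, 0.0996]
eef_rot: [[0.94, 0.34, -0.003], [0.34, -0.94, 0.0], [-0.003, -0.001, -1.0]]
force: [-1.1, -0.3, 2.4]
width: 0.254
```

```bash
python3 sl.py
```

```text
t 15.47 pos [ 0.6476 -0.1465  0.0996] yaw 19.88 tilt [-0.15  0.  ] F [-1.08 -0.31  2.39] M [-0.02  0.28  0.02] w 23.6 j [-17.  23.  82.  -0.  75. -37.]
along 79.7 lat -1.8 mm sink 3.0
```

jog_arm(plan="0 0 -0.003 0 0.001 0 -1; 0 0 0 0 0.001 0 -1; 0 0 0 0 0 0 -1")

```text
t: 15.85
eef_pos: [0.6475, -0.1465, 0.1007]
eef_rot: [[0.94, 0.34, 0.0], [0.34, -0.94, 0.001], [0.001, -0.001, -1.0]]
force: [-0.4, -0.0, 1.4]
width: 0.258
```

```bash
python3 sl.py
```

```text
t 15.85 pos [ 0.6475 -0.1465  0.1007] yaw 19.87 tilt [0.01 0.06] F [-0.41 -0.03  1.38] M [-0.11  0.2   0.04] w 24.0 j [-17.  23.  82.   0.  75. -37.]
along 79.6 lat -1.9 mm sink 1.9
```

jog_arm(plan="0 0 -0.001 0 0 0 -1; 0 0 0 0 0 0 -0.3; 0 0 0 0 0 0 0; 0 0 0 0 0 0 0.3; 0 0 0 0 0 0 0.3; 0 0 0 0 0 0 0.3; 0 0 0 0 0 0 0.3")

```text
t: 16.73
eef_pos: [0.6476, -0.1463, 0.1009]
eef_rot: [[0.94, 0.34, 0.0], [0.34, -0.94, 0.001], [0.001, -0.001, -1.0]]
force: [-0.3, -1.0, -0.3]
width: 0.65
```

```bash
python3 sl.py
```

```text
t 16.73 pos [ 0.6476 -0.1463  0.1009] yaw 19.88 tilt [0.03 0.07] F [-0.29 -1.03 -0.34] M [-0.09 -0.01 -0.01] w 60.5 j [-17.  23.  82.   0.  75. -37.]
along 79.8 lat -1.7 mm sink 1.7
```

Released, with 18 mm of clearance on each side of the rib. Now straight up.

jog_arm(plan="0 0 -0.015 0 0 0 0.3; 0 0 -0.03 0 0 0 0.3; 0 0 -0.05 0 0 0 0.3; 0 0 -0.06 0 0 0 0.3; 0 0 -0.08 0 0 0 0.3; 0 0 -0.06 0 0 0 0.3; 0 0 -0.02 0 0 0 0.3; 0 0 0 0 0 0 0.3; 0 0 0 0 0 0 0.3")

```text
t: 17.85
eef_pos: [0.6476, -0.1466, 0.2692]
eef_rot: [[0.94, 0.34, 0.004], [0.34, -0.94, 0.0], [0.004, 0.001, -1.0]]
force: [-0.3, -0.0, -0.5]
width: 0.65
```

```bash
python3 - <<'E'
from pl import *
from fit import fit,draw
st()
for c in ("wrist","side"):
    m=optics.camera_model(c);im=optics.camera(c);save(im,f"pics/{c}7.png")
    r=models.cut_out("block_grip",c);print(c,[(x["score"],x["bbox"]) for x in r])
    if r:
        b=fit("block_grip",[(c,m,r[0]["pixels"].astype(float))],(.647,-.146,.35),.0515)
        d=b[0][:2]-[.572,-.172];k,s=np.cos(.349),np.sin(.349)
        print(b[0][:2].round(4),np.degrees(b[0][2]).round(2),b[1],"along",(d[0]*k+d[1]*s).round(4),"lat",(-d[0]*s+d[1]*k).round(4))
E
```

```text
t 17.85 pos [ 0.6476 -0.1466  0.2692] yaw 19.88 tilt [0.23 0.01] F [-0.34 -0.01 -0.47] M [-0.04  0.03 -0.01] w 60.4 j [-17.  17.  72.   0.  91. -37.]
wrist [(0.78, [254.3, 175.9, 35.7, 83.2]), (0.68, [190.2, 162.6, 264.1, 155.4])]
[ 0.6475 -0.1456] 19.66 0.04767001299814707 along 0.08 lat -0.0011
side [(0.81, [253.1, 131.2, 24.8, 47.4])]
[ 0.6479 -0.1515] 20.62 0.07634356451650154 along 0.0783 lat -0.0067
```

View pics/wrist7.png

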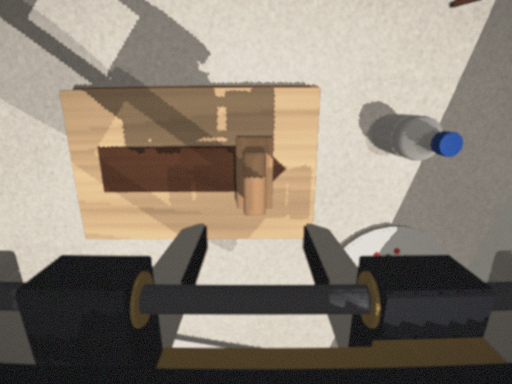

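View pics/side7.png

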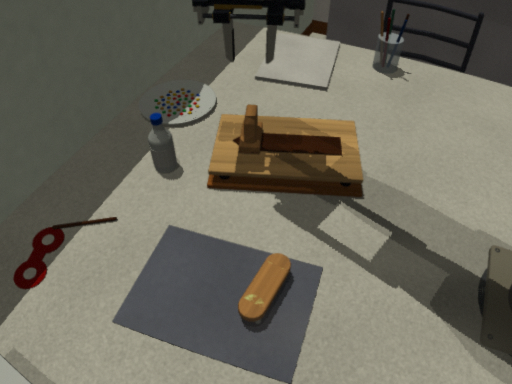

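The block stands crosswise at about +80 mm on the strip, the brush has not moved, and the arm is clear of everything.

```bash
python3 -c "
from cell import env
print(env.finish_job())"
```

```text
the job is handed in; nothing more can be done
None
```

I gripped the block by its rib and set it crosswise on the strip's square end, at about -90 mm. I then rubbed it in one continuous slide to about +80 mm. There I eased off to about 2 mm of sink, released the block and withdrew straight up. The job was handed in at about 18 s.

**Sink during the slide:** readings stayed between about 8.2 and 11 mm, well short of the 20 mm stop. These are estimates from TCP height and wrist force, because the sink has no direct reading. The block never lifted off. At the end of the slide the sink was about 8.6 mm.

**Final pose of the block:**

| Source | Along strip | Sideways | Yaw (strip is 20.0°) |
|---|---|---|---|
| TCP at release | +79.8 mm | -1.7 mm | 19.9° |
| Wrist camera | +80.0 mm | -1.1 mm | 19.7° |
| Side camera | +78.3 mm | -6.7 mm | 20.6° |

**Disagreement:** the side camera's sideways figure is about 5 mm off the other two. At the start its y-value for the block was also about 4 mm low, so I trusted the wrist camera and TCP.

**Other checks:** in the last pictures the brush lies where it was, nothing has fallen, and the gripper touches nothing.

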